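# Turn valve discs over and seat them in the inspection plate

### The job

Use the spatula to get every valve disc on the grey inspection plate lying blue side up in a pocket of its own: flip over those that show white, and slide each one across the plate until it drops home into a pocket; never touch the discs with the gripper and never carry them through the air. Then stand the spatula back on its blue mat and let go, and finally press the tester's green start button fully down. Leave the bottles, loose caps and driver where they are.

Things in the scene. Friction and masses are not known exactly. Their poses are not given: they have to be found in the camera images.
- disc_a: stepped valve disc like a short spool, 60 g, 16 mm thick: steel flange 56 mm diameter, 4 mm thick at mid thickness, and on each side a raised round face 36 mm diameter, 6 mm high, so the flange's underside is 6 mm above its support. One side blue, the other white. Origin at the very centre. Its own z axis leaves through the WHITE side; it starts white side up. May be absent.
- disc_b: stepped valve disc like a short spool, 60 g, 16 mm thick: steel flange 56 mm diameter, 4 mm thick at mid thickness, and on each side a raised round face 36 mm diameter, 6 mm high, so the flange's underside is 6 mm above its support. One side blue, the other white. Origin at the very centre. Its own z axis leaves through the WHITE side; it starts white side up. May be absent.
- disc_c: stepped valve disc like a short spool, 60 g, 16 mm thick: steel flange 56 mm diameter, 4 mm thick at mid thickness, and on each side a raised round face 36 mm diameter, 6 mm high, so the flange's underside is 6 mm above its support. One side blue, the other white. Origin at the very centre. Its own z axis leaves through the WHITE side; it starts white side up. May be absent.
- disc_d: stepped valve disc like a short spool, 60 g, 16 mm thick: steel flange 56 mm diameter, 4 mm thick at mid thickness, and on each side a raised round face 36 mm diameter, 6 mm high, so the flange's underside is 6 mm above its support. One side blue, the other white. Origin at the very centre. Its own z axis leaves through the BLUE side; it starts blue side up. May be absent.
- plate: fixed grey inspection plate, 320 mm (x) by 380 mm (y), 12 mm thick, origin at the centre of its underside. Yellow rails rise 8 mm above its top along three sides: inner faces at x = -150 and +150 mm (from y = -189 on) and at y = +151 mm; the -y side is open. Four pockets in a row along the +y side.
- pocket0 (a point): centre of a round pocket (black floor) at the level of the plate's top face, at plate x = -99, y = +115 mm. The pocket is 44 mm in diameter and 4 mm deep: a disc's raised face drops into it, so the disc's centre then stands 4 mm above this point (8 mm before the drop). Axes as the plate's.
- pocket1 (a point): the same kind of pocket at plate x = -33, y = +115 mm
- pocket2 (a point): the same kind of pocket at plate x = +33, y = +115 mm
- pocket3 (a point): the same kind of pocket at plate x = +99, y = +115 mm
- spatula: steel spatula (130 g), steep orange handle; stands by itself on its flat blade. Origin: underside, x to the tip, z up. Blade 2.5 mm thick, 54 mm wide, x = -40 to +35 mm; a front notch 28 mm wide, 20 mm deep leaves two prongs 13 mm wide, which pass under a disc's flange; the notch's corners meet the raised face when the disc's centre is 11 mm ahead of the tip.
- spatula_grip (a point): where to grip the spatula: spatula x = -52, z = +62 mm. The handle is a bar 16 mm wide (y, flat sides), 22 mm deep, 78 mm long, leaning back 0.6 rad from upright (its top towards -x); its top end is about 100 mm above the blade.
- spatula_tip (a point): middle of the line between the prong tips, at the blade's underside: spatula x = +35, y = 0, z = 0. Lifting a flange with the prong tips tilts the disc about its far edge; past upright it falls over forwards, about 60 mm on
- tool_mat: the fixed blue mat for the spatula, 140 mm (x) by 110 mm (y), 3 mm thick, origin at the centre of its underside
- start_top (a point): centre of the top of the green start button (30 mm in diameter, pressed straight down, travel 6 mm, 5 N at the bottom, springs back), on the low black deck in front of the yellow tester; the tester's 190 mm tall yellow housing stands beyond it, 65 mm from the button's centre
- start (a joint): travel of the start button: 0 released, 0.006 m fully down
- bottle_orange: amber bottle with an orange cap, 66 x 210 mm, a loose bystander
- bottle_blue: clear bottle with a blue cap, 66 x 220 mm, a loose bystander
- bottle_green: green bottle with a green cap, 72 x 230 mm, a loose bystander
- bottle_red: amber bottle with a red cap, 60 x 190 mm, a loose bystander
- cap_red: red bottle cap, 30 mm in diameter, 18 mm high, a loose bystander
- cap_yellow: yellow bottle cap, 30 mm in diameter, 18 mm high, a loose bystander
- driver: screwdriver, 160 mm long, lying flat, a loose bystander

How it is judged:
By the outcome, as a careful person would: the job done as asked, in the order asked, and still so for the second after the job is handed in, with the robot touching nothing.
Of disc_a, disc_b, disc_c, disc_d only 3 to 4 are there at a start; the rules pass over those that are not, and their reading is None.
At some moment in a run one of disc_a, disc_b, disc_c, disc_d may be knocked a few centimetres aside while the robot is not near it.
It also fails if it takes over 210 s, if anything falls off the work surface, if the arm or the gripper's body presses on something with over 40 N, if the wrist force passes 120 N, or if a joint passes its speed limit or range.

### The arm

A 6-joint arm with a two-finger parallel gripper is mounted at the origin on the work surface. World frame = base frame: x ahead of the robot, y to its left, z up, the work surface at z = 0. Lengths are in mm, angles in degrees, forces in N, time in s.
With the tool pointing down it reaches from about 275 to 875 mm from the base axis. Payload 12.5 kg.
Tool frame: the origin (TCP) lies on the centre line of the jaws, within the pads' length; the fingertips stand 14 mm ahead of it and the grasp point (between the pads) lies 5 mm behind it; z points along the fingers, y is the line along which they close (so a half turn about z gives the same grasp; the last joint's range is limited). The gripper opens to 85 mm and grips with 20 to 120 N. Pads are 22 mm wide; open, the fingers measure 114 mm over their backs; the gripper's body (76 mm by 85 mm) begins 54 mm behind the grasp point. The pads swing forward as they close: fully open they stand 13 mm farther back than shut.
Start: joints at [-76.639, 20.094, 94.641, -0, 65.266, -4.847], TCP at [171.882, -522.438, 245.29] pointing down, gripper open.
Joint ranges: [-157.81, 157.81], [-45, 120.19], [0.68, 151.7], [-89.99, 269.99], [4.06, 180], [-164.3, 164.3]. Speed limits (degrees/s): [127.2, 127.2, 159.86, 180, 180, 180].

### API

Orientations are given as a 3x3 rotation matrix whose columns are the frame's x, y, z axes.
In Python, from station import r gives the robot as it stands. The module is installed in compiled form; this text tells all that it offers.
- The arm moves only by the tool move_arm, never from a script. Its argument "moves" is a list that holds one entry, the list of rows, each a list of 4 numbers: the shift along the world's x, y, z as a fraction of full scale, then the turn about the world's z as a fraction of full scale. A call has 1 to 12 rows; each row is the pose to reach, as a shift and turn from the pose commanded when the call began; what a row does not reach only later rows make up. Full scale, the value 1, is 0.3 m for a shift and 45 degrees for a turn. A row lasts 1/10 s, in which the tool goes at most 50 mm and 8.59 degrees, less where a joint would pass 70% of its speed; a pose out of reach is approached as far as the arm can. A call with a number of a shift or a turn outside -1 to 1 is refused whole. A call with a gripper value outside its range is refused whole. "claw" is the closure, from -1 (fully open) to 1 (shut), set as the call begins (left out, the last holds). The fingers move at their own pace and stop on an object; "squeeze" is the grip in N (left out, the last holds). Time passes only in rows, so rows that repeat a pose let the fingers close. It gives the time, the measured TCP pose, the force, the opening and the grip force at its end, in the units of the state.
- r.read_state(): the state, without advancing time (a new reading comes with each control period).
- r.grab_frame(name): name is "scene" or "side" or "wrist"; returns a dict with "image" (480x640x3 uint8, blue, green, red), "range_z" (480x640 float32, mm along the optical axis (not along the pixel's ray), 0 where there is no reading), "fov_y" (degrees; the focal length in pixels is half the picture's height over the tangent of half this angle, whatever the lens; pixels are square), "cx", "cy" (the principal point, pixels), "distortion" ([k1, k2, p1, p2, k3] as OpenCV has them; the pictures are not rectified), "extrinsics" (4x4, takes a point from camera to world coordinates). Camera axes: x right, y down, z forward; pixel columns grow to the right and rows downward; lengths in mm; the calibration is good to about 2 mm. A picture is of the moment at which its call begins.
- r.finish_job(): hands the job in; it is judged then, once.
Trained networks look in a picture, given as the dict that the camera call returned (one of the last four; its "shot" number tells which), for a name from the list of things; names that differ only in an ending like _2 or _b are one class to them, and where a whole thing is asked for, a point or a joint stands for the part that bears it (a point fixed in the world has none). Each returns a list of dicts, best first, with "confidence" (0 to 1); they miss things now and then, are a little off and sometimes report something else, mostly with a low value. They report only what shows in the picture. A call takes as long as a camera call.
- r.find_in(picture, target): "extent" ([left, top, right, bottom] as shares, 0 to 1, of the picture: columns of its width, rows of its height, round what is visible of it).
- r.trace(picture, target): "mask" (480x640 bool, what is visible of it) and "extent" ([left, top, right, bottom] as shares, 0 to 1, of the picture: columns of its width, rows of its height, round what is visible of it).
- r.place_of(picture, target): "xy" ([column, row] as shares, 0 to 1, of the picture: columns of its width, rows of its height: a listed point, or the origin of a listed thing).
The state is a dict: "time_s": time; "q": joint angles; "joint_vel": joint speeds; "joint_torque": joint torques, N m; "position": TCP position; "ee_rot": TCP orientation; "force": force on the tool from outside, world axes, zero at the start; "wrist_torque": the same for the moment, N m; "opening": finger opening in mm; "grip_force": force on a finger pad.
Only numpy, scipy, OpenCV 4.12 (cv2) and the standard library are available. Lean on these libraries where they do the work, as an engineer would, in place of code of your own. Each camera call takes 0.05 s, during which the arm holds its last target. There are 200 camera calls.

## Working session

There is one attempt and no reset: what is moved stays moved. The work goes in short steps, Python scripts to look and compute and a tool call to move; the robot and the scene stay as the last step left them, time stands still between calls to the robot, and variables do not carry over. Pictures are saved under pics/ and viewed, at most 16 in all, crops included, and the job is handed in when it is done.

Besides the shell and the picture viewer there is one more tool, called in YAML: its name, and indented under it one key for each argument. move_arm: Moves the arm, as the interface text tells. Its arguments: {"type":"object","properties":{"moves":{"type":"array","items":{"type":"array","items":{"type":"array","items":{"type":"number","minimum":-1,"maximum":1}}}},"claw":{"type":"number"},"squeeze":{"type":"number"}},"required":["moves"]}

```bash
mkdir -p pics; cat > h.py <<'E'
from station import r
import numpy as np, cv2
def K(p):
    f=240/np.tan(np.radians(p['fov_y'])/2); return np.array([[f,0,p['cx']],[0,f,p['cy']],[0,0,1]])
def ray(p,uv):
    n=cv2.undistortPoints(np.array([[uv]],float),K(p),np.array(p['distortion'],float))[0,0]
    E=np.array(p['extrinsics']); return E[:3,3],E[:3,:3]@np.array([n[0],n[1],1])
def atz(p,uv,z):
    o,d=ray(p,uv); return o+d*(z-o[2])/d[2]
def atdepth(p,uv):
    o,d=ray(p,uv); u,v=int(uv[0]),int(uv[1]); return o+d*p['range_z'][v,u]
def proj(p,P):
    E=np.array(p['extrinsics']);Q=(np.atleast_2d(P)-E[:3,3])@E[:3,:3]
    return cv2.projectPoints(Q,np.zeros(3),np.zeros(3),K(p),np.array(p['distortion'],float))[0][:,0]
def cloud(p):
    v,u=np.mgrid[:480,:640]; n=cv2.undistortPoints(np.stack([u,v],-1).reshape(-1,1,2).astype(float),K(p),np.array(p['distortion'],float))[:,0]
    z=p['range_z'].reshape(-1); E=np.array(p['extrinsics'])
    return (E[:3,3]+(np.c_[n,np.ones(len(n))]*z[:,None])@E[:3,:3].T).reshape(480,640,3)
E
cat > a.py <<'E'
from h import *
for c in ['scene','side','wrist']:
    p=r.grab_frame(c); cv2.imwrite(f'pics/{c}0.png',p['image'])
    print(c,np.round(np.array(p['extrinsics'])[:3,3]),p['fov_y'])
    for t in ['disc_a','disc_d','plate','pocket0','pocket1','pocket2','pocket3','spatula','spatula_grip','spatula_tip','tool_mat','start_top']:
        for q in r.place_of(p,t)[:4]:
            uv=np.array(q['xy'])*[640,480]
            if q['confidence']>.3: print(t,round(q['confidence'],2),np.round(uv),np.round(atdepth(p,uv)))
E
python3 a.py
```

```text
scene [1094. -995. 1684.] 44.476074559416446
disc_a 0.75 [281. 264.] [ 432. -106.   23.]
disc_a 0.69 [290. 281.] [ 498. -149.   24.]
disc_a 0.55 [306. 292.] [ 563. -158.   25.]
disc_d 0.75 [281. 264.] [ 432. -106.   23.]
disc_d 0.69 [290. 281.] [ 498. -149.   24.]
disc_d 0.55 [306. 292.] [ 563. -158.   25.]
plate 0.81 [314. 268.] [536. -57.  16.]
plate 0.61 [276. 265.] [ 424. -120.   31.]
pocket0 0.88 [307. 229.] [432.  73.  14.]
pocket0 0.61 [321. 239.] [492.  64.   3.]
pocket0 0.59 [355. 254.] [629.  64.   8.]
pocket0 0.56 [337. 248.] [560.  56.   6.]
pocket1 0.88 [307. 229.] [432.  73.  14.]
pocket1 0.61 [321. 239.] [492.  64.   3.]
pocket1 0.59 [355. 254.] [629.  64.   8.]
pocket1 0.56 [337. 248.] [560.  56.   6.]
pocket2 0.88 [307. 229.] [432.  73.  14.]
pocket2 0.61 [321. 239.] [492.  64.   3.]
pocket2 0.59 [355. 254.] [629.  64.   8.]
pocket2 0.56 [337. 248.] [560.  56.   6.]
pocket3 0.88 [307. 229.] [432.  73.  14.]
pocket3 0.61 [321. 239.] [492.  64.   3.]
pocket3 0.59 [355. 254.] [629.  64.   8.]
pocket3 0.56 [337. 248.] [560.  56.   6.]
spatula 0.85 [345. 190.] [461. 298. 
[... 1037 characters left out ...]
]
pocket2 0.97 [297. 236.] [501.  67.   9.]
pocket2 0.9 [340. 231.] [624.  62.   8.]
pocket2 0.78 [274. 243.] [435.  54.   5.]
pocket2 0.71 [320. 232.] [570.  75.   3.]
pocket3 0.97 [297. 236.] [501.  67.   9.]
pocket3 0.9 [340. 231.] [624.  62.   8.]
pocket3 0.78 [274. 243.] [435.  54.   5.]
pocket3 0.71 [320. 232.] [570.  75.   3.]
spatula 0.76 [271. 182.] [460. 319.   3.]
spatula_grip 0.82 [252. 166.] [409. 321.  74.]
spatula_grip 0.48 [308. 289.] [ 496. -138.   24.]
spatula_tip 0.93 [281. 184.] [491. 304.   3.]
spatula_tip 0.43 [363. 292.] [ 629. -174.   24.]
tool_mat 0.61 [268. 184.] [451. 313.   4.]
start_top 0.62 [315. 158.] [605. 338.  63.]
wrist [ 243. -500.  373.] 67.33475745962633
```

```bash
python3 -c "
import cv2
a=cv2.imread('pics/scene0.png')[110:350,200:500];b=cv2.imread('pics/side0.png')[110:350,200:500]
cv2.imwrite('pics/v1.png',cv2.resize(a,(750,600),interpolation=2));cv2.imwrite('pics/v2.png',cv2.resize(b,(750,600),interpolation=2))"
```

```text
(no output)
```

View pics/v1.png

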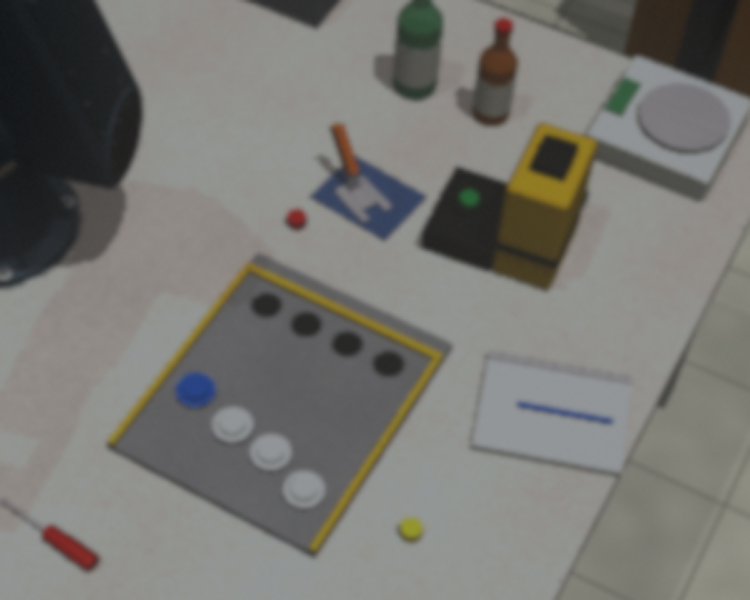

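View pics/v2.png

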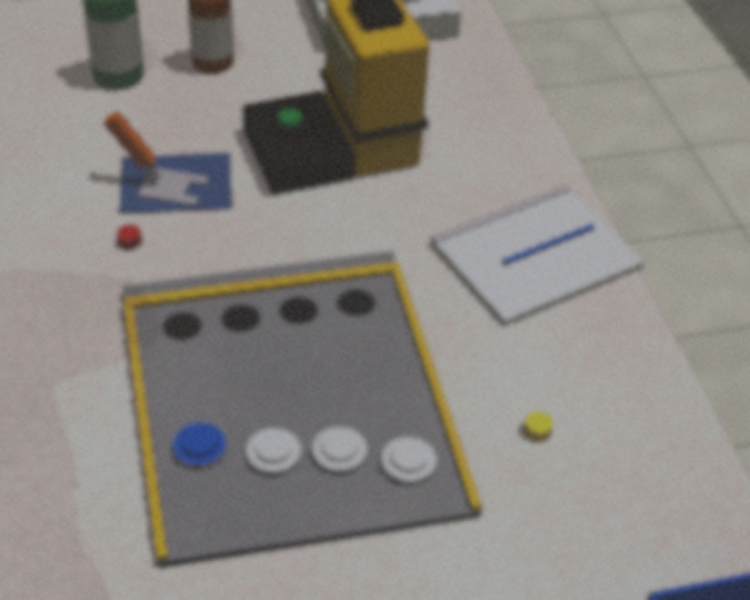

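Four discs: the blue one is leftmost at about (195,388) in the first crop, and three white ones lie at (233,423), (271,450) and (304,488). The spatula stands on its mat at (355,180). I'll move the wrist camera over the plate.

move_arm:
  moves:
    - [[0.9,1.0,0.5,0],[0.9,1.0,0.5,0],[0.9,1.0,0.5,0],[0.9,1.0,0.5,0],[0.9,1.0,0.5,0],[0.9,1.0,0.5,0],[0.9,1.0,0.5,0],[0.9,1.0,0.5,0],[0.9,1.0,0.5,0],[0.9,1.0,0.5,0],[0.9,1.0,0.5,0],[0.9,1.0,0.5,0]]

```text
time_s: 3.15
position: [441.3, -222.9, 394.8]
ee_rot: [[0.95, 0.312, -0.001], [0.312, -0.95, 0.0], [-0.001, -0.001, -1.0]]
force: [-0.4, -0.8, 0.2]
opening: 85.2
grip_force: 0.0
```

```bash
cat > b.py <<'E'
from h import *
s=r.read_state();print(s['time_s'],np.round(s['position'],1),np.round(s['ee_rot'],3).tolist(),np.round(s['q'],1),s['force'])
p=r.grab_frame('wrist'); cv2.imwrite('pics/w1.png',p['image']);print(np.round(p['extrinsics'],3))
for t in ['disc_a','plate','pocket0','spatula','spatula_grip','spatula_tip','tool_mat','start_top']:
    for q in r.place_of(p,t)[:4]:
        uv=np.array(q['xy'])*[640,480]
        if q['confidence']>.3: print(t,round(q['confidence'],2),np.round(uv),np.round(atdepth(p,uv),1))
E
python3 b.py
```

```text
3.15 [ 441.3 -222.9  394.8] [[0.95, 0.312, -0.001], [0.312, -0.95, 0.0], [-0.001, -0.001, -1.0]] [-32.2   7.5  89.8  -0.   82.7  39.6] [-0.35830924 -0.81283795  0.24806208]
[[ 3.11000e-01 -9.09000e-01 -2.76000e-01  5.12552e+02]
 [-9.50000e-01 -2.98000e-01 -9.00000e-02 -2.00230e+02]
 [-1.00000e-03  2.90000e-01 -9.57000e-01  5.22676e+02]
 [ 0.00000e+00  0.00000e+00  0.00000e+00  1.00000e+00]]
disc_a 0.98 [301.  76.] [ 560.5 -150.1   27.1]
disc_a 0.76 [337.  26.] [ 630.  -175.3   28.9]
disc_a 0.74 [ 21. 120.] [392.5 207.   18. ]
disc_a 0.71 [281. 118.] [ 503.7 -139.3   29.1]
plate 0.92 [230.  83.] [525.4 -60.2  11.8]
pocket0 0.8 [135.  76.] [495.9  65.4   8.6]
pocket0 0.72 [127. 123.] [431.9  65.8   5.9]
pocket0 0.66 [148.  24.] [563.5  61.5   8.2]
spatula 0.43 [279. 120.] [ 500.1 -138.1   28.9]
spatula_tip 0.39 [339.  29.] [ 627.7 -178.    28.1]
tool_mat 0.74 [254. 166.] [ 431.  -121.8   26.8]
```

View pics/w1.png

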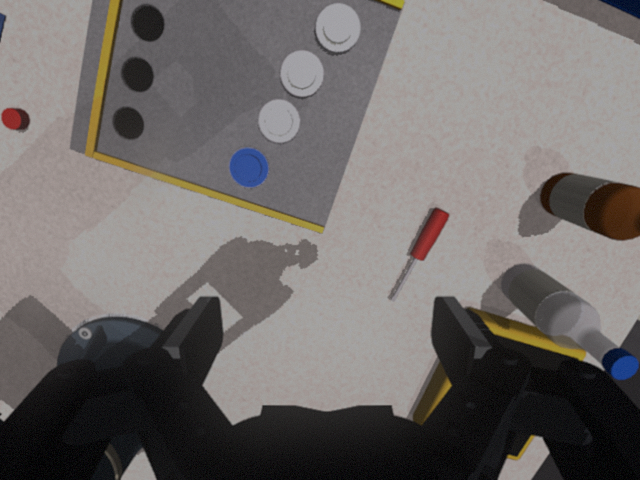

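Wrist view: blue disc at (249,167), white discs at (279,121), (302,74) and (338,28), three pockets at the left, and bottles at the right. Next I'll go over the spatula.

move_arm:
  moves:
    - [[-0.1,1.0,0,-0.67],[-0.1,1.0,0,-0.67],[-0.1,1.0,0,-0.67],[-0.1,1.0,0,-0.67],[-0.1,1.0,0,-0.67],[-0.1,1.0,0,-0.67],[-0.1,1.0,0,-0.67],[-0.1,1.0,0,-0.67]]

```text
time_s: 4.4
position: [411.5, 79.4, 395.4]
ee_rot: [[0.979, -0.204, 0.0], [-0.204, -0.979, 0.0], [0.0, -0.0, -1.0]]
force: [-0.0, -0.9, 0.0]
opening: 85.4
grip_force: 0.0
```

move_arm:
  moves:
    - [[-0.05,0.8,-0.4,0],[-0.05,0.8,-0.4,0],[-0.05,0.8,-0.4,0],[-0.05,0.8,-0.4,0],[-0.05,0.8,-0.4,0],[-0.05,0.8,-0.4,0],[-0.05,0.8,-0.4,0],[-0.05,0.8,-0.4,0],[-0.05,0.8,-0.4,0],[-0.05,0.8,-0.4,0]]

```text
time_s: 5.4
position: [397.5, 316.6, 276.2]
ee_rot: [[0.978, -0.208, 0.001], [-0.208, -0.978, 0.001], [0.001, -0.001, -1.0]]
force: [-0.2, 0.3, -0.8]
opening: 85.0
grip_force: 0.0
```

```bash
sed -i 's/w1.png/w2.png/' b.py; sed -i '$d' b.py; cat >> b.py <<'E'
        if q['confidence']>.3: print(t,round(q['confidence'],2),np.round(uv),np.round(atdepth(p,uv),1))
np.save('c.npy',cloud(p)); 
m=r.trace(p,'spatula')[0]['mask']; C=cloud(p)[m]; print(len(C))
bl=C[(C[:,2]>2)&(C[:,2]<14)]; hd=C[(C[:,2]>25)&(C[:,2]<110)]
for n,X in (('blade',bl),('handle',hd)):
    c=X.mean(0); w=np.linalg.svd(X[:,:2]-c[:2],full_matrices=False)[2][0]; print(n,len(X),c,np.degrees(np.arctan2(w[1],w[0])),X.min(0),X.max(0))
print(cv2.minAreaRect(bl[:,:2].astype(np.float32)))
E
python3 b.py
```

```text
5.4 [397.5 316.6 276.2] [[0.978, -0.208, 0.001], [-0.208, -0.978, 0.001], [0.001, -0.001, -1.0]] [ 33.3  13.8  98.6  -0.   67.5 135.3] [-0.16771806  0.33063421 -0.80115965]
[[-2.09000e-01 -9.37000e-01 -2.82000e-01  4.70573e+02]
 [-9.78000e-01  2.00000e-01  6.10000e-02  3.00860e+02]
 [-1.00000e-03  2.88000e-01 -9.58000e-01  4.04179e+02]
 [ 0.00000e+00  0.00000e+00  0.00000e+00  1.00000e+00]]
disc_a 0.33 [412. 184.] [392.7 223.5  16.9]
pocket0 0.94 [551.  51.] [497.4  61.    8.4]
pocket0 0.91 [554. 116.] [432.7  60.6   7.1]
pocket0 0.52 [ 74. 118.] [532.6 540.2  44.1]
spatula 0.96 [324. 147.] [450.3 308.9   5.9]
spatula_grip 0.9 [309. 195.] [414.1 330.1  73.9]
spatula_tip 0.55 [328. 112.] [485.4 297.1   2.3]
4181
blade 2846 [452.80196308 311.96124985   4.87267694] 155.04312372729248 [409.27079    271.80739953   2.0915245 ] [498.58491784 350.60746656  13.9579616 ]
handle 1280 [409.21678826 332.98389432  79.5308945 ] 154.15535930209006 [378.31232114 314.39049321  25.40507227] [437.33407301 352.43114018 105.20480789]
((452.7553405761719, 311.9658203125), (55.26934051513672, 77.93168640136719), 64.36672973632812)
```

View pics/w2.png

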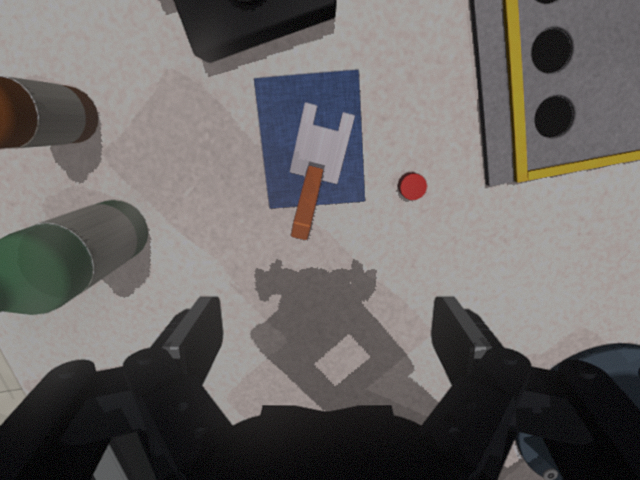

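The picture shows the spatula at (320,150) with its handle towards the gripper, yaw about -25°, and clear space for the fingers. I'll align and descend.

move_arm:
  moves:
    - [[0.035,0.055,0,-0.298],[0.035,0.055,0,-0.298],[0.035,0.055,-0.15,-0.298],[0.035,0.055,-0.3,-0.298],[0.035,0.055,-0.45,-0.298],[0.035,0.055,-0.6,-0.298],[0.035,0.055,-0.67,-0.298],[0.035,0.055,-0.72,-0.298],[0.035,0.055,-0.72,-0.298],[0.035,0.055,-0.72,-0.298]]

```text
time_s: 6.9
position: [407.6, 334.2, 59.6]
ee_rot: [[0.904, -0.428, 0.0], [-0.428, -0.904, 0.0], [0.0, -0.0, -1.0]]
force: [-0.8, 0.3, -0.1]
opening: 85.0
grip_force: 0.0
```

move_arm:
  moves:
    - [[0,0,0,0],[0,0,0,0],[0,0,0,0],[0,0,0,0],[0,0,0,0],[0,0,0,0],[0,0,0,0],[0,0,0,0],[0,0,0,0],[0,0,0,0],[0,0,0,0],[0,0,0,0]]
  claw: 1
  squeeze: 90

```text
time_s: 8.1
position: [407.5, 334.2, 59.6]
ee_rot: [[0.904, -0.428, 0.0], [-0.428, -0.904, 0.0], [0.0, -0.0, -1.0]]
force: [-2.1, 0.1, 5.6]
opening: 15.1
grip_force: 87.7
```

```bash
cat > sp.py <<'E'
from h import *
import sys
s=r.read_state();print(s['time_s'],np.round(s['position'],1),'yaw',np.degrees(np.arctan2(s['ee_rot'][1][0],s['ee_rot'][0][0])).round(2),'f',np.round(s['force'],1),s['opening'],s['grip_force'])
p=r.grab_frame('wrist'); cv2.imwrite(f'pics/{sys.argv[1]}.png',p['image'])
for q in r.place_of(p,'spatula_tip')[:2]: 
    uv=np.array(q['xy'])*[640,480]; print('tip',q['confidence'],uv.round(),atdepth(p,uv).round(1))
m=r.trace(p,'spatula')[0]['mask']; C=cloud(p)[m]; b=C[C[:,2]<float(sys.argv[2])]
print(cv2.minAreaRect(b[:,:2].astype(np.float32)),np.percentile(b[:,2],[5,50,95]))
E
python3 sp.py w3 12
```

```text
8.1 [407.5 334.2  59.6] yaw -25.35 f [-2.1  0.1  5.6] 15.067240618096108 87.72813320159912
tip 0.58 [ 15. 400.] [417.6 530.   24.6]
((447.8919677734375, 314.8773193359375), (55.52602005004883, 89.81845092773438), 64.84599304199219) [3.78932605 4.86448073 6.00428632]
```

View pics/w3.png

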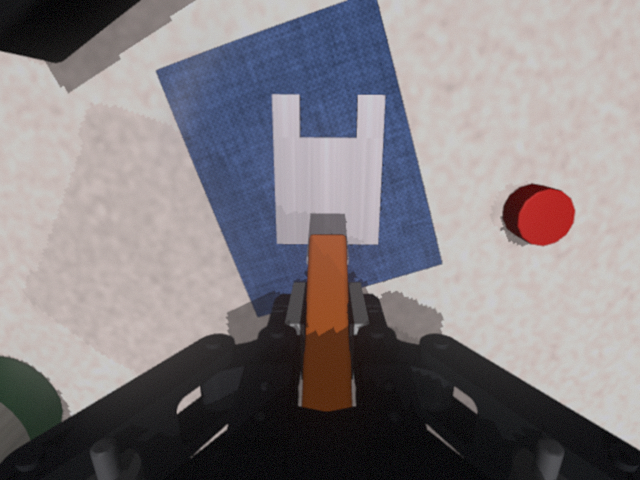

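The spatula is gripped squarely, with its prong tips at (286,95) and (371,95). Next I'll measure the tip offset, lift, and turn to +y.

```bash
cat > t.py <<'E'
from h import *
p=r.grab_frame('wrist');s=r.read_state();R=np.array(s['ee_rot'])
for uv in [(273,95),(299,95),(358,95),(384,95)]:
    P=atz(p,uv,5.5);print(P.round(1),(R.T@(P-s['position'])).round(1), atdepth(p,(uv[0]+3*(1 if uv[0] in(273,358) else -1),98)).round(1))
C=np.load('c.npy')
E
python3 t.py
```

```text
[499.1 319.4   5.5] [ 89.1 -25.9  54.1] [497.3 318.8   5.2]
[493.7 308.2   5.5] [ 89.1 -13.5  54.1] [493.1 310.1   5.4]
[481.7 282.9   5.5] [89.1 14.6 54.1] [479.9 282.    4.1]
[476.5 271.7   5.5] [89.1 27.  54. ] [475.8 273.4   4.8]
```

move_arm:
  moves:
    - [[0,0,0.1,0],[0,0,0.2,0],[0,0,0.35,0],[0,-0.1,0.5,0.2],[0,-0.2,0.5,0.4],[0,-0.35,0.5,0.6],[0,-0.5,0.5,0.8],[0,-0.65,0.5,1.0],[0,-0.8,0.5,1.0],[0,-0.9,0.5,1.0],[0,-1,0.5,1.0],[0,-1,0.5,1.0]]

```text
time_s: 9.5
position: [407.1, 31.6, 209.1]
ee_rot: [[0.943, 0.333, -0.0], [0.333, -0.943, -0.001], [-0.001, 0.0, -1.0]]
force: [0.6, 0.0, -0.7]
opening: 15.2
grip_force: 88.3
```

move_arm:
  moves:
    - [[0.1,-0.1,0,0.2],[0.1,-0.25,0,0.4],[0.15,-0.4,0,0.6],[0.2,-0.55,0,0.8],[0.3,-0.7,0,1.0],[0.3,-0.85,0,1.0],[0.3,-1,0,1.0],[0.3,-1,0,1.0],[0.3,-1,0,1.0]]

```text
time_s: 10.4
position: [497.2, -266.1, 208.5]
ee_rot: [[0.43, 0.903, -0.001], [0.903, -0.43, 0.001], [0.0, -0.001, -1.0]]
force: [-1.0, 1.3, -1.7]
opening: 14.9
grip_force: 88.6
```

move_arm:
  moves:
    - [[0.05,0.05,0.05,0.18],[0.1,0.15,0.1,0.36],[0.1,0.2,0.1,0.5],[0.1,0.2,0.1,0.567],[0.1,0.2,0.1,0.567],[0.1,0.2,0.1,0.567]]

```text
time_s: 11.0
position: [527.4, -204.9, 239.2]
ee_rot: [[-0.002, 1.0, -0.0], [1.0, 0.002, 0.0], [0.0, -0.0, -1.0]]
force: [-0.1, 0.5, -1.1]
opening: 15.0
grip_force: 88.6
```

```bash
cat > d.py <<'E'
from h import *
import sys
def look(cam='wrist',name=None):
    p=r.grab_frame(cam)
    if name: cv2.imwrite(f'pics/{name}.png',p['image'])
    s=r.read_state();yaw=np.degrees(np.arctan2(s['ee_rot'][1][0],s['ee_rot'][0][0]))
    print('t',s['time_s'],'pos',np.round(s['position'],1),'yaw',yaw.round(2),'tip',np.round(np.array(s['position'])+88*np.array(s['ee_rot'])[:,0]-[0,0,56.6],1))
    C=cloud(p); h=cv2.cvtColor(p['image'],cv2.COLOR_BGR2HSV)
    # raised faces: top at 28 over plate (or 24 in a pocket)
    for q in r.trace(p,'disc_a'):
        if q['confidence']<.4: continue
        m=q['mask']; X=C[m]; zt=np.percentile(X[:,2],90); 
        if m.sum()<150: continue
        (cx,cy),(w,hh),a=cv2.minAreaRect(X[(X[:,2]>zt-14)][:,:2].astype(np.float32))
        e=(X[:,:2].min(0)+X[:,:2].max(0))/2; f=X[X[:,2]>zt-3,:2]
        print('disc',round(q['confidence'],2),'c',np.round([cx,cy],1),'face',f.mean(0).round(1),'size',round(w),round(hh),'z90',zt.round(1),'S',h[m][:,1].mean().round(),'px',m.sum())
    for q in r.place_of(p,'pocket0'):
        uv=np.array(q['xy'])*[640,480]
        if q['confidence']>.4: print('pocket',round(q['confidence'],2),atz(p,uv,12).round(1))
    return p,C
if __name__=='__main__': look(*sys.argv[1:])
E
python3 d.py wrist w4; python3 d.py side; python3 d.py scene
```

```text
t 11.05 pos [ 527.3 -205.3  239.2] yaw 90.11 tip [ 527.2 -117.3  182.6]
disc 0.93 c [ 565.3 -137.2] face [ 564.6 -142.5] size 35 67 z90 26.9 S 7.0 px 737
disc 0.88 c [ 598.5 -151.2] face [ 629.4 -175.1] size 55 135 z90 27.8 S 6.0 px 2680
disc 0.63 c [ 462.3 -110.4] face [ 427.8 -114.7] size 127 55 z90 27.9 S 145.0 px 3082
disc 0.62 c [ 498.4 -130.5] face [ 509.6 -132.2] size 57 32 z90 27.6 S 9.0 px 826
t 11.2 pos [ 527.3 -205.9  239.2] yaw 90.1 tip [ 527.1 -117.9  182.6]
disc 0.83 c [ 514.2 -545.5] face [ 625.6 -185.4] size 826 53 z90 30.0 S 7.0 px 293
disc 0.71 c [ 426.1 -114.3] face [ 425.4 -118.7] size 56 54 z90 29.3 S 133.0 px 296
disc 0.54 c [ 474.2 -528.6] face [ 560.2 -158.7] size 835 53 z90 28.5 S 4.0 px 320
disc 0.54 c [ 422.9 -520.2] face [ 496.7 -148.2] size 830 53 z90 28.7 S 9.0 px 319
disc 0.46 c [ 523.2 -397.7] face [ 509.  -117.6] size 1075 319 z90 16.3 S 22.0 px 10301
pocket 0.98 [572.7  77.3  12. ]
pocket 0.89 [629.2  68.4  12. ]
pocket 0.73 [494.9  57.9  12. ]
pocket 0.66 [432.4  55.8  12. ]
t 11.35 pos [ 527.3 -206.1  239.2] yaw 90.12 tip [ 527.1 -118.1  182.6]
disc 0.77 c [ 629.1 -180.9] face [ 631.4 -180.8] size 52 53 z90 31.3 S 9.0 px 196
disc 0.59 c [544.1 562.1] face [545.4 559. ] size 22 29 z90 164.0 S 78.0 px 480
disc 0.54 c [ 499.2 -141.5] face [ 498.9 -143.7] size 54 57 z90 31.7 S 9.0 px 206
disc 0.45 c [ 565.6 -153. ] face [ 565.1 -153.5] size 49 59 z90 31.1 S 9.0 px 198
pocket 0.83 [640.2  50.3  12. ]
pocket 0.8 [428.4  63.8  12. ]
pocket 0.73 [551.2  49.7  12. ]
pocket 0.63 [507.3  67.6  12. ]
```

View pics/w4.png

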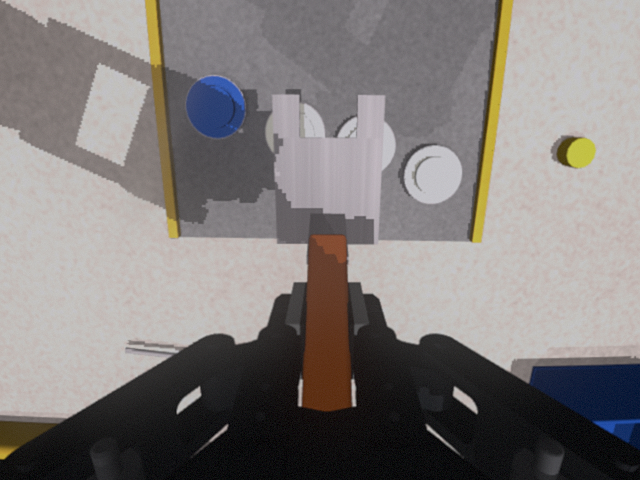

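The blue disc is at (216,106), the rightmost white one at (433,174), and two whites lie partly beneath the blade. The rails run from (158,0) to (178,235) and from (500,0) to (475,240). I'll refine the plate pose and disc centres.

```bash
cat > e.py <<'E'
from h import *
from scipy.optimize import least_squares
import sys
def discs(cam='wrist',zc=20.,exp=None,show=True):
    """white / blue blobs over the plate, rim outline on z=22 -> circle of radius 28 (RANSAC-ish robust fit)"""
    p=r.grab_frame(cam); h=cv2.cvtColor(p['image'],cv2.COLOR_BGR2HSV); C=cloud(p)
    out=[]
    Z=C[...,2]; on=(Z>18)&(Z<33)&(C[...,0]>390)&(C[...,0]<672)&(C[...,1]>-240)&(C[...,1]<95)
    bl=on&(h[...,1]>120)&(h[...,0]>100)&(h[...,0]<130); wh=on&(h[...,1]<45)&(h[...,2]>110)
    for n,m in(('blue',bl),('white',wh)):
        k,L,st,ce=cv2.connectedComponentsWithStats(cv2.morphologyEx(m.astype(np.uint8),cv2.MORPH_OPEN,np.ones((3,3))))
        for i in range(1,k):
            if st[i,4]<(60 if cam!='wrist' else 250): continue
            cs=max(cv2.findContours((L==i).astype(np.uint8),0,1)[0],key=len)[:,0]
            X=np.array([atz(p,c,22)[:2] for c in cs.astype(float)])
            f=lambda v:np.hypot(*(X-v).T)-27.5
            s=least_squares(f,X.mean(0),loss='soft_l1',f_scale=1.); e=f(s.x)
            top=C[L==i][:,2]
            out.append((n,s.x)); print(n,s.x.round(1),'in',(abs(e)<2).mean().round(2),'extent',np.ptp(X,axis=0).round(),'z',np.percentile(top,[10,50,95]).round(1),'px',st[i,4])
    return p,C,out
if __name__=='__main__':
    s=r.read_state();print(s['time_s'],np.round(s['position'],1),'tip',np.round(np.array(s['position'])+88*np.array(s['ee_rot'])[:,0]-[0,0,56.6],1),'F',np.round(s['force'],1))
    for c in sys.argv[1].split(','): print(c); p,C,o=discs(c); cv2.imwrite(f'pics/last_{c}.png',p['image'])
E
python3 e.py wrist,side,scene; python3 - <<'E'
from h import *
p=r.grab_frame('wrist')
g=p['image'].astype(int)
for side in(0,1):
  P=[]
  for v in range(10,225,10):
    row=g[v]; y=(row[:,2]-row[:,0]>60)&(row[:,1]-row[:,0]>45); u=np.where(y)[0]; u=u[u<250] if side==0 else u[(u>400)&(u<540)]
    if len(u): P.append(atz(p,((u.max()+.5) if side==0 else u.min()-.5,v),20)[:2])
  P=np.array(P); k=np.polyfit(P[:,1],P[:,0],1); print('rail x=',k, np.polyval(k,[-150,60]))
for c in('side','scene'):
  p=r.grab_frame(c)
  m=(cloud(p)); Z=m[...,2]; h=p['image'].max(2)
  d=((h<60)&(Z>0)&(Z<16)&(m[...,0]>400)&(m[...,0]<665)&(m[...,1]>30)&(m[...,1]<90)).astype(np.uint8)
  k,L,st,ce=cv2.connectedComponentsWithStats(d)
  for i in range(1,k):
    if st[i,4]>40: print(c,atz(p,ce[i],10).round(1),st[i,4])
E
```

```text
11.45 [ 527.3 -206.1  239.3] tip [ 527.1 -118.1  182.7] F [ 0.4  0.4 -1.7]
wrist
blue [ 427.6 -115. ] in 0.52 extent [51. 52.] z [21.  25.  28.4] px 2641
white [ 531.5 -116.3] in 0.31 extent [22. 30.] z [20.8 22.3 28.1] px 702
white [ 529.2 -118.5] in 0.32 extent [17. 18.] z [20.7 21.8 27.6] px 299
white [ 608.2 -149. ] in 0.33 extent [12. 40.] z [20.6 21.7 27.3] px 437
white [ 629.6 -175.8] in 0.99 extent [55. 54.] z [20.9 22.5 28.2] px 2625
side
blue [ 424.  -111.1] in 0.28 extent [50. 47.] z [20.7 25.3 30.5] px 217
white [ 562.3 -149.7] in 0.76 extent [54. 54.] z [19.5 24.  29.9] px 287
white [ 502.2 -137.8] in 0.24 extent [52. 50.] z [20.  24.8 29.7] px 215
white [ 628.1 -176.9] in 0.7 extent [56. 53.] z [20.2 24.4 30.3] px 295
scene
white [ 584. -134.] in 0.28 extent [40. 46.] z [20.  26.5 31.8] px 84
white [ 628.9 -170.5] in 0.21 extent [54. 51.] z [19.9 26.7 31.7] px 136
rail x= [2.29218489e-02 3.80968974e+02] [377.53069652 382.34428479]
rail x= [1.40744740e-02 6.79120264e+02] [677.00909292 679.96473246]
side [495.9  61.3  10. ] 93
side [431.7  62.7  10. ] 97
scene [432.   63.1  10. ] 75
scene [497.6  62.2  10. ] 81
scene [564.2  61.   10. ] 75
scene [629.8  60.7  10. ] 79
```

```bash
python3 - <<'E'
from h import *
for c in('wrist','side','scene'):
    p=r.grab_frame(c); C=cloud(p).reshape(-1,3); C=C[(p['range_z'].reshape(-1)>250)]
    k=(C[:,2]>40)&(C[:,2]<260)&(C[:,0]>250)&(C[:,0]<900)&(C[:,1]>-600)&(C[:,1]<-230)
    H,xe,ye=np.histogram2d(C[k,0],C[k,1],bins=[np.arange(250,901,50),np.arange(-600,-229,50)])
    print(c);print(H.astype(int).T[::-1])
    if c=='wrist':
        for uv in [(600,345),(590,370),(600,440)]: print(atdepth(p,uv).round())
E
```

```text
wrist
[[   0    0    0    0    0    0    0    0    0    0    0    0    0]
 [   0    0    0    0    0    0    0    0    0    0    0    0    0]
 [   0    0    0    0    0    0    0    0    0    0    0    0    0]
 [   0    0    0    0    0    0    0    0    0    0  584 1621  449]
 [   0    0    0    0    0    0    0    0    0    0    0    0    0]
 [   0    0    0    0    0    0    0    0    0    0    0    0    0]
 [   0    0    0    0    0    0    0    0    0    0    0    0    0]]
[ 862. -384.   -1.]
[ 847. -410.   11.]
[ 586. -194.  311.]
side
[[   0    0    0    0    0    0    0    0    0    0    0    0    0]
 [   0    0    0    0    0    0    0    0    0    0    0    0    0]
 [   0    0    0    0    0    0    0    0    0    0    0    0    0]
 [   0    0    0    0    0    0    0    0    0    0  203  269  237]
 [   0    0    0    0    0    0    0    0    0    0  243    0    0]
 [ 573  228   13    8    1   74    3    0    0    0  263    0    0]
 [ 456  216 1327  299  104 1379  108    0    0    0  274    0    0]]
scene
[[  0   0   0   0   0   0   0   0   0   0   0   0   0]
 [  0   0   0   0   0   0   0   0   0   0   0   0   0]
 [  0   0   0   0   0   0   0   0   0   0   0   0   0]
 [  0   0   0   0   0   0   0   0   0   0  89 127 133]
 [  0   0   0   0   0   0   0   0   0   0  84   0   0]
 [183  14  24  21   0  37  40   0   0   0  91   0   0]
 [255 110 351 361   0 446 241   0   0   0  88   0   0]]
```

move_arm:
  moves:
    - [[0.15,-0.15,0,0],[0.3,-0.3,0,0],[0.34,-0.34,-0.1,0],[0.34,-0.34,-0.25,0],[0.34,-0.34,-0.4,0],[0.34,-0.34,-0.5,0],[0.34,-0.34,-0.55,0],[0.34,-0.34,-0.566,0],[0.34,-0.34,-0.566,0],[0.34,-0.34,-0.566,0],[0.34,-0.34,-0.566,0]]

```text
time_s: 13.0
position: [630.1, -308.3, 71.3]
ee_rot: [[-0.003, 1.0, 0.002], [1.0, 0.003, -0.001], [-0.001, 0.002, -1.0]]
force: [-0.1, 0.4, -1.5]
opening: 15.4
grip_force: 88.7
```

```bash
python3 e.py wrist; python3 -c "
from h import *
p=r.grab_frame('wrist');P=r.trace(p,'spatula')[0]['mask'];C=cloud(p)[P];b=C[C[:,2]<30];
for a in range(-330,-200,12):
  k=(b[:,1]>a)&(b[:,1]<a+12)
  if k.sum()>20: print(a,b[k].mean(0).round(1), np.median(b[k,2]).round(1))"
```

```text
13.0 [ 630.1 -308.3   71.3] tip [ 629.9 -220.3   14.6] F [-0.1  0.4 -1.5]
wrist
white [ 630.1 -175.6] in 0.6 extent [55. 23.] z [20.9 22.1 28.1] px 5099
-306 [ 633.9 -295.7   12.9] 15.9
-294 [ 631.3 -287.8   16.2] 16.1
-282 [ 631.4 -276.3   17.4] 16.3
-270 [ 631.2 -263.9   16. ] 16.1
-258 [ 631.5 -251.9   16.1] 16.1
-246 [ 631.4 -240.9   15.9] 16.0
-234 [ 631.7 -228.    16. ] 16.0
-222 [ 632.9 -221.    15.8] 16.1
```

View pics/last_wrist.png

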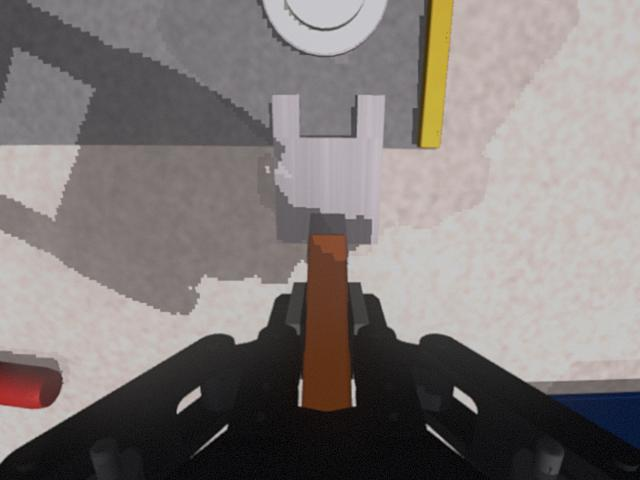

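The disc's near rim is at (325,52) straight ahead of the prongs, and the blade is level. I'll insert under the flange.

move_arm:
  moves:
    - [[0,0,-0.004,0],[0,0.015,-0.004,0],[0,0.03,-0.004,0],[0,0.05,-0.004,0],[0,0.07,-0.004,0],[0,0.085,-0.004,0],[0,0.1,-0.004,0],[0,0.107,-0.004,0],[0,0.107,-0.004,0],[0,0.107,-0.004,0]]

```text
time_s: 14.15
position: [629.6, -275.6, 68.5]
ee_rot: [[-0.003, 1.0, 0.0], [1.0, 0.003, 0.001], [0.001, 0.0, -1.0]]
force: [1.6, -0.6, 5.8]
opening: 15.0
grip_force: 89.5
```

```bash
python3 e.py wrist
```

```text
14.15 [ 629.6 -275.6   68.5] tip [ 629.3 -187.6   12. ] F [ 1.6 -0.6  5.8]
wrist
white [ 508.6 -176.7] in 0.21 extent [43. 19.] z [20.8 21.9 27.9] px 2934
white [ 561.  -139.5] in 0.28 extent [56. 29.] z [20.9 22.4 28.2] px 6729
white [ 630.4 -175.7] in 1.0 extent [55. 53.] z [21.  22.6 28.2] px 12851
```

View pics/last_wrist.png

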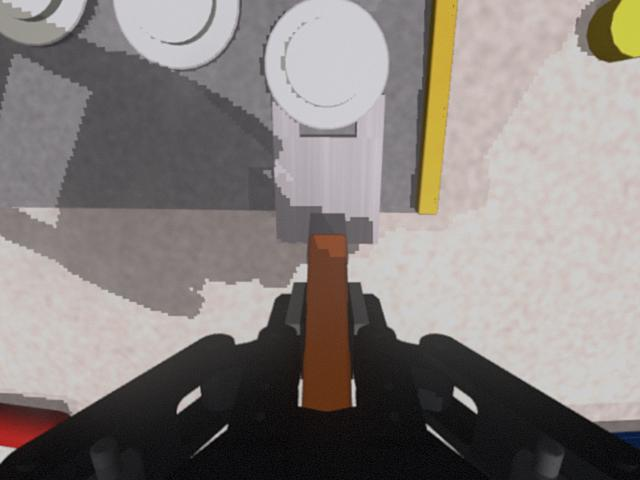

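The prongs are fully under the flange: the disc centre at (327,65) is 12 mm ahead of the tips, and the blade rests on the plate. I'll flip along the arc.

move_arm:
  moves:
    - [[0,0.006,0.012,0],[0,0.012,0.026,0],[0,0.018,0.038,0],[0,0.026,0.05,0],[0,0.036,0.064,0],[0,0.049,0.08,0],[0,0.063,0.093,0],[0,0.078,0.104,0],[0,0.094,0.112,0],[0,0.112,0.118,0],[0,0.13,0.121,0],[0,0.148,0.122,0]]

```text
time_s: 15.4
position: [629.8, -231.1, 105.7]
ee_rot: [[-0.003, 1.0, 0.001], [1.0, 0.003, -0.0], [-0.0, 0.001, -1.0]]
force: [-0.2, -1.8, 6.9]
opening: 14.8
grip_force: 89.4
```

move_arm:
  moves:
    - [[0,0.02,0,0],[0,0.04,0,0],[0,0.05,0,0],[0,0.05,0,0],[0,0.05,0,0],[0,0.0,0.05,0],[0,-0.15,0.2,0],[0,-0.15,0.2,0],[0,-0.15,0.2,0]]

```text
time_s: 16.3
position: [629.5, -278.3, 165.9]
ee_rot: [[-0.001, 1.0, 0.002], [1.0, 0.001, -0.002], [-0.002, 0.002, -1.0]]
force: [-0.5, -0.3, -2.2]
opening: 15.0
grip_force: 88.8
```

```bash
python3 e.py wrist,side
```

```text
16.3 [ 629.5 -278.3  165.9] tip [ 629.4 -190.3  109.2] F [-0.5 -0.3 -2.2]
wrist
blue [ 427.4 -144.8] in 0.3 extent [50. 24.] z [20.9 22.5 28.1] px 1946
blue [ 633.5 -103.9] in 0.55 extent [41. 10.] z [20.7 21.8 23.4] px 784
white [ 499.2 -138.4] in 0.77 extent [56. 44.] z [21.  25.8 28.3] px 4529
white [ 564.9 -149.4] in 1.0 extent [56. 55.] z [20.9 22.6 28.2] px 5544
side
blue [ 419.8 -114. ] in 0.22 extent [45. 48.] z [21.2 25.6 30.2] px 217
white [ 561.9 -149.5] in 0.55 extent [54. 54.] z [19.5 23.9 29.2] px 273
white [ 499.  -137.2] in 0.31 extent [54. 49.] z [19.8 24.6 29.5] px 257
```

View pics/last_wrist.png

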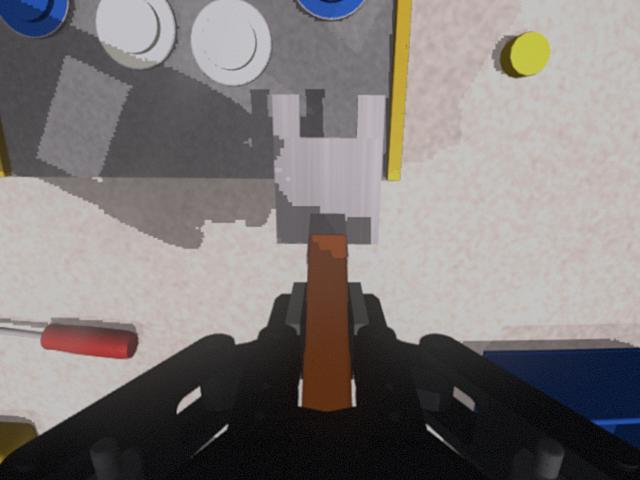

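White disc 3 is now blue side up, at (330,5). Same for the next one, at (564.9,-149.4).

move_arm:
  moves:
    - [[-0.1,0,0,0],[-0.2,0,-0.05,0],[-0.218,0.01,-0.12,0],[-0.218,0.018,-0.2,0],[-0.218,0.018,-0.27,0],[-0.218,0.018,-0.31,0],[-0.218,0.018,-0.323,0],[-0.218,0.018,-0.323,0],[-0.218,0.018,-0.323,0],[-0.218,0.018,-0.323,0],[-0.218,0.018,-0.323,0]]

```text
time_s: 17.5
position: [563.5, -270.3, 68.1]
ee_rot: [[-0.004, 1.0, -0.002], [1.0, 0.004, 0.001], [0.001, -0.002, -1.0]]
force: [-4.7, 0.2, 8.4]
opening: 14.8
grip_force: 90.1
```

```bash
python3 e.py wrist
```

```text
17.5 [ 563.5 -270.3   68.1] tip [ 563.2 -182.3   11.6] F [-4.7  0.2  8.4]
wrist
white [ 499.1 -137.1] in 0.61 extent [54. 22.] z [20.8 22.1 28. ] px 4953
white [ 564.6 -150.3] in 0.66 extent [56. 33.] z [21.  22.7 28.2] px 8457
```

move_arm:
  moves:
    - [[0.002,0.01,0.002,0],[0.002,0.025,0.002,0],[0.002,0.04,0.002,0],[0.002,0.055,0.002,0],[0.002,0.065,0.002,0],[0.002,0.068,0.002,0],[0.002,0.068,0.002,0],[0.002,0.068,0.002,0]]

```text
time_s: 18.35
position: [564.5, -250.7, 68.5]
ee_rot: [[-0.003, 1.0, -0.0], [1.0, 0.003, 0.0], [0.0, -0.0, -1.0]]
force: [-0.5, -0.8, -1.0]
opening: 15.3
grip_force: 89.1
```

```bash
python3 e.py wrist
```

```text
18.35 [ 564.5 -250.7   68.5] tip [ 564.2 -162.7   11.9] F [-0.5 -0.8 -1. ]
wrist
blue [ 440.2 -149.5] in 0.39 extent [36. 20.] z [20.9 22.2 28. ] px 2843
blue [ 633.2 -104.3] in 0.6 extent [41. 11.] z [20.8 21.7 23.1] px 1754
white [ 499.1 -139. ] in 0.73 extent [56. 42.] z [21.  25.8 28.3] px 10522
white [ 564.5 -149.4] in 0.93 extent [55. 52.] z [21.  22.7 28.2] px 12709
```

move_arm:
  moves:
    - [[0,0.01,0.012,0],[0,0.016,0.026,0],[0,0.022,0.038,0],[0,0.03,0.05,0],[0,0.04,0.064,0],[0,0.053,0.08,0],[0,0.067,0.093,0],[0,0.082,0.104,0],[0,0.098,0.112,0],[0,0.116,0.118,0],[0,0.134,0.121,0],[0,0.152,0.122,0]]

```text
time_s: 19.6
position: [564.8, -204.6, 105.5]
ee_rot: [[-0.003, 1.0, 0.0], [1.0, 0.003, -0.0], [-0.0, 0.0, -1.0]]
force: [-0.1, -0.8, 3.6]
opening: 14.8
grip_force: 89.2
```

move_arm:
  moves:
    - [[0,0.02,0,0],[0,0.04,0,0],[0,0.05,0,0],[0,0.05,0,0],[0,0.05,0,0],[-0.05,0.0,0.05,0],[-0.218,-0.15,0.15,0],[-0.218,-0.15,0.2,0],[-0.218,-0.15,0.2,0],[-0.218,-0.15,0.2,0]]

```text
time_s: 20.6
position: [499.1, -250.4, 165.1]
ee_rot: [[-0.002, 1.0, 0.0], [1.0, 0.002, -0.0], [-0.0, 0.0, -1.0]]
force: [-0.0, -0.9, -1.3]
opening: 14.8
grip_force: 88.9
```

```bash
python3 e.py wrist,side
```

```text
20.6 [ 499.1 -250.4  165.1] tip [ 498.9 -162.4  108.5] F [-0.  -0.9 -1.3]
wrist
blue [ 426.6 -115.4] in 0.72 extent [53. 46.] z [21.1 26.  28.3] px 4770
blue [566.3 -72.7] in 0.65 extent [35.  8.] z [20.7 21.6 23. ] px 471
blue [ 633.4 -107.7] in 0.65 extent [54. 41.] z [21.2 26.2 28.4] px 4129
white [ 498.8 -137.4] in 1.0 extent [55. 55.] z [20.9 22.6 28.3] px 5396
side
blue [ 627.8 -108.6] in 0.2 extent [47. 50.] z [20.2 25.3 30. ] px 207
blue [ 426.7 -117.1] in 0.21 extent [50. 50.] z [20.8 24.6 30.7] px 253
```

move_arm:
  moves:
    - [[-0.003,-0.035,0,0],[-0.003,-0.035,-0.05,0],[-0.003,-0.035,-0.12,0],[-0.003,-0.035,-0.2,0],[-0.003,-0.035,-0.27,0],[-0.003,-0.035,-0.31,0],[-0.003,-0.035,-0.32,0],[-0.003,-0.035,-0.32,0],[-0.003,-0.035,-0.32,0],[-0.003,-0.035,-0.32,0]]

```text
time_s: 21.7
position: [498.6, -260.7, 69.5]
ee_rot: [[-0.003, 1.0, 0.001], [1.0, 0.003, -0.0], [-0.0, 0.001, -1.0]]
force: [0.2, 0.6, -1.4]
opening: 15.2
grip_force: 88.9
```

move_arm:
  moves:
    - [[0,0.015,0,0],[0,0.03,0,0],[0,0.045,0,0],[0,0.06,0,0],[0,0.07,0,0],[0,0.078,0,0],[0,0.078,0,0],[0,0.078,0,0]]

```text
time_s: 22.5
position: [498.3, -237.2, 69.2]
ee_rot: [[-0.003, 1.0, -0.0], [1.0, 0.003, -0.0], [-0.0, -0.0, -1.0]]
force: [-0.2, 1.1, -1.5]
opening: 15.0
grip_force: 88.9
```

```bash
python3 e.py wrist
```

```text
22.5 [ 498.3 -237.2   69.2] tip [ 498.1 -149.2   12.6] F [-0.2  1.1 -1.5]
wrist
blue [ 426.5 -114.2] in 0.64 extent [54. 32.] z [21.1 24.8 28.2] px 7470
blue [ 616.9 -135.4] in 0.38 extent [37. 27.] z [21.1 22.7 28.2] px 3820
white [ 498.8 -137. ] in 1.0 extent [55. 53.] z [21.  22.6 28.2] px 12739
```

Gap 12.2 mm, so I flip.

move_arm:
  moves:
    - [[0,0.006,0.01,0],[0,0.012,0.024,0],[0,0.018,0.036,0],[0,0.026,0.048,0],[0,0.036,0.062,0],[0,0.049,0.078,0],[0,0.063,0.091,0],[0,0.078,0.102,0],[0,0.094,0.11,0],[0,0.112,0.116,0],[0,0.13,0.119,0],[0,0.148,0.12,0]]

```text
time_s: 23.75
position: [498.4, -192.3, 105.5]
ee_rot: [[-0.003, 1.0, 0.0], [1.0, 0.003, -0.0], [-0.0, 0.0, -1.0]]
force: [-0.2, -0.1, 4.2]
opening: 14.8
grip_force: 89.1
```

move_arm:
  moves:
    - [[0,0.02,0,0],[0,0.04,0,0],[0,0.05,0,0],[0,0.05,0,0],[0,0.05,0,0],[0.05,0.0,0.1,0],[0.1,0,0.3,0],[0.1,0,0.45,0],[0.1,0,0.5,0],[0.1,0,0.5,0],[0.1,0,0.5,0]]

```text
time_s: 24.85
position: [527.9, -192.8, 254.3]
ee_rot: [[-0.003, 1.0, -0.001], [1.0, 0.003, 0.0], [0.0, -0.001, -1.0]]
force: [-0.7, 0.1, -1.3]
opening: 15.1
grip_force: 88.9
```

```bash
python3 e.py wrist,side
```

```text
24.85 [ 527.9 -192.8  254.3] tip [ 527.6 -104.8  197.7] F [-0.7  0.1 -1.3]
wrist
blue [524.2 -46.3] in 1.0 extent [53. 53.] z [21.  23.3 28.3] px 2906
blue [572.3 -73.6] in 0.46 extent [53. 49.] z [21.  25.4 28.4] px 2324
blue [ 633.5 -106.5] in 0.94 extent [53. 52.] z [21.1 23.7 28.3] px 2493
blue [ 426.6 -114.6] in 0.92 extent [52. 52.] z [21.  25.1 28.4] px 2429
side
blue [537.4 -56. ] in 0.08 extent [98. 79.] z [19.6 24.2 29.6] px 429
blue [ 630.5 -103.2] in 0.25 extent [51. 47.] z [19.9 25.3 29.7] px 208
blue [ 425.8 -110.8] in 0.29 extent [49. 46.] z [20.8 25.4 30.2] px 218
```

View pics/last_wrist.png

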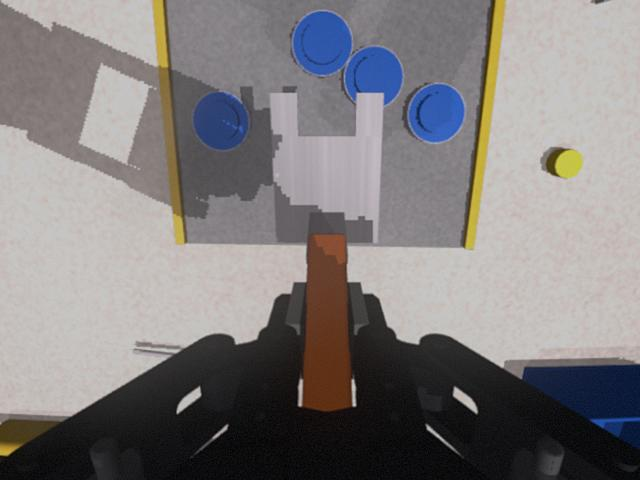

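All discs are now blue side up; they appear at (221,121), (322,43), (374,77) and (436,113). The third one has shifted to about (524,-46), against its neighbour. I'll push the rightmost one first, with the blade edge at flange height.

move_arm:
  moves:
    - [[0.15,-0.1,0,0],[0.3,-0.12,-0.05,0],[0.35,-0.12,-0.2,0],[0.35,-0.12,-0.35,0],[0.35,-0.12,-0.48,0],[0.35,-0.12,-0.56,0],[0.35,-0.12,-0.59,0],[0.35,-0.12,-0.597,0],[0.35,-0.12,-0.597,0],[0.35,-0.12,-0.597,0],[0.35,-0.12,-0.597,0]]

```text
time_s: 26.05
position: [633.8, -229.0, 77.4]
ee_rot: [[-0.003, 1.0, 0.002], [1.0, 0.003, -0.001], [-0.001, 0.002, -1.0]]
force: [0.2, 0.2, -1.4]
opening: 15.3
grip_force: 88.7
```

```bash
python3 e.py wrist
```

```text
26.05 [ 633.8 -229.    77.4] tip [ 633.5 -141.    20.8] F [ 0.2  0.2 -1.4]
wrist
blue [ 633.4 -106.5] in 0.66 extent [53. 33.] z [21.1 25.7 28.3] px 7573
white [ 635.9 -174.1] in 0.29 extent [55. 75.] z [22.4 23.2 24.3] px 10553
```

move_arm:
  moves:
    - [[0,0,0,0],[0,0.015,0,0],[0,0.04,0,0],[0,0.075,0,0],[0,0.11,0,0],[-0.002,0.15,0,0],[-0.004,0.19,0,0],[-0.006,0.23,0,0],[-0.008,0.27,0,0],[-0.01,0.31,0,0],[-0.012,0.35,0,0],[-0.012,0.38,0,0]]

```text
time_s: 27.3
position: [629.6, -113.6, 76.1]
ee_rot: [[-0.003, 1.0, -0.0], [1.0, 0.003, 0.0], [0.0, -0.0, -1.0]]
force: [0.1, -0.3, 0.1]
opening: 15.1
grip_force: 88.8
```

```bash
python3 e.py wrist,side; python3 - <<'E'
from h import *
p=r.grab_frame('wrist')
for q in r.place_of(p,'pocket0'):
    uv=np.array(q['xy'])*[640,480]; print(q['confidence'],uv.round(),atz(p,uv,12).round(1))
E
```

```text
27.3 [ 629.6 -113.6   76.1] tip [629.3 -25.6  19.5] F [ 0.1 -0.3  0.1]
wrist
blue [630.1  -2. ] in 0.69 extent [53. 43.] z [21.1 26.2 28.3] px 9769
blue [524.5 -46.1] in 0.98 extent [53. 53.] z [21.1 24.3 28.1] px 8997
blue [572.1 -75.2] in 0.99 extent [53. 53.] z [21.1 23.1 28.1] px 8274
blue [ 424.4 -113. ] in 0.61 extent [14. 35.] z [20.8 21.6 22.6] px 604
white [630.4 -62.2] in 0.2 extent [54. 75.] z [21.  21.9 23. ] px 12512
side
blue [520.4 -42.1] in 0.22 extent [49. 45.] z [19.9 25.  29.6] px 181
blue [573.3 -70.8] in 0.32 extent [48. 47.] z [20.5 25.7 29.9] px 192
blue [ 423.6 -114.4] in 0.24 extent [49. 49.] z [20.9 24.8 30.3] px 239
```

View pics/last_wrist.png

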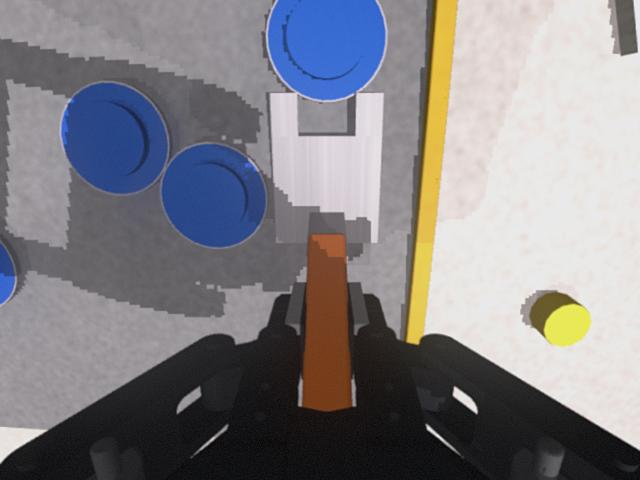

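The disc sits squarely in the notch at (327,38), ahead of the blade. I'll continue to the pocket.

move_arm:
  moves:
    - [[0,0.03,-0.003,0],[0,0.06,-0.003,0],[0,0.09,-0.003,0],[0,0.12,-0.003,0],[0,0.145,-0.003,0],[0,0.165,-0.003,0],[0,0.18,-0.003,0],[0,0.19,-0.003,0],[0,0.2,-0.003,0],[0,0.208,-0.003,0],[0,0.212,-0.003,0],[0,0.212,-0.003,0]]

```text
time_s: 28.7
position: [629.7, -51.0, 75.2]
ee_rot: [[-0.003, 1.0, 0.0], [1.0, 0.003, 0.0], [0.0, 0.0, -1.0]]
force: [-0.3, -0.2, -0.9]
opening: 14.9
grip_force: 88.9
```

```bash
python3 e.py wrist
```

```text
28.7 [629.7 -51.   75.2] tip [629.4  37.   18.6] F [-0.3 -0.2 -0.9]
wrist
blue [631.4  49.8] in 0.35 extent [36. 34.] z [22.4 23.4 24.5] px 5275
blue [524.5 -46. ] in 0.99 extent [53. 53.] z [21.1 24.2 28.1] px 6891
blue [572.  -74.1] in 0.78 extent [53. 50.] z [21.1 25.1 28. ] px 5805
blue [ 452.5 -122.8] in 0.23 extent [33. 51.] z [21.  22.2 27.7] px 2092
white [630.6   0.7] in 0.21 extent [54. 74.] z [20.1 21.  22.1] px 12524
```

Dropped home (face top at 24 mm). Next disc: (572,-74.5).

move_arm:
  moves:
    - [[0,-0.05,0.05,0],[0,-0.1,0.15,0],[-0.06,-0.2,0.15,0],[-0.15,-0.35,0.15,0],[-0.193,-0.49,0.15,0],[-0.193,-0.495,0.1,0],[-0.193,-0.495,0.05,0],[-0.193,-0.495,0,0],[-0.193,-0.495,0,0],[-0.193,-0.495,0,0],[-0.193,-0.495,0,0]]

```text
time_s: 29.85
position: [572.3, -199.2, 75.7]
ee_rot: [[-0.004, 1.0, 0.001], [1.0, 0.004, -0.0], [-0.0, 0.001, -1.0]]
force: [-0.6, -0.1, -0.9]
opening: 14.9
grip_force: 88.8
```

```bash
python3 e.py wrist
```

```text
29.85 [ 572.3 -199.2   75.7] tip [ 572.  -111.2   19. ] F [-0.6 -0.1 -0.9]
wrist
blue [572.  -74.7] in 0.64 extent [54. 31.] z [21.1 23.2 28.3] px 7160
blue [ 427.5 -114.9] in 0.73 extent [46. 53.] z [21.1 25.  28.2] px 7709
white [ 573.1 -147.2] in 0.22 extent [54. 74.] z [20.6 21.5 22.6] px 12590
```

move_arm:
  moves:
    - [[0,0.02,0,0],[0,0.04,0,0],[0,0.06,0,0],[0,0.08,0,0],[0,0.1,0,0],[0,0.12,0,0],[0,0.14,0,0],[0,0.16,0,0],[0,0.18,0,0],[0,0.18,0,0]]

```text
time_s: 30.9
position: [571.7, -144.8, 75.1]
ee_rot: [[-0.004, 1.0, -0.0], [1.0, 0.004, 0.0], [0.0, -0.0, -1.0]]
force: [-0.2, 0.2, -1.2]
opening: 15.1
grip_force: 88.8
```

```bash
python3 e.py wrist
```

```text
30.9 [ 571.7 -144.8   75.1] tip [571.4 -56.8  18.5] F [-0.2  0.2 -1.2]
wrist
blue [516.7 -38.8] in 0.84 extent [54. 49.] z [21.1 25.8 28.2] px 10668
blue [572.4 -32.6] in 0.61 extent [53. 41.] z [21.1 26.3 28.3] px 9672
blue [ 426.7 -114.4] in 0.99 extent [54. 53.] z [21.1 25.  28.1] px 7359
white [572.4 -93.1] in 0.21 extent [54. 74.] z [20.  20.9 22.1] px 12635
```

View pics/last_wrist.png

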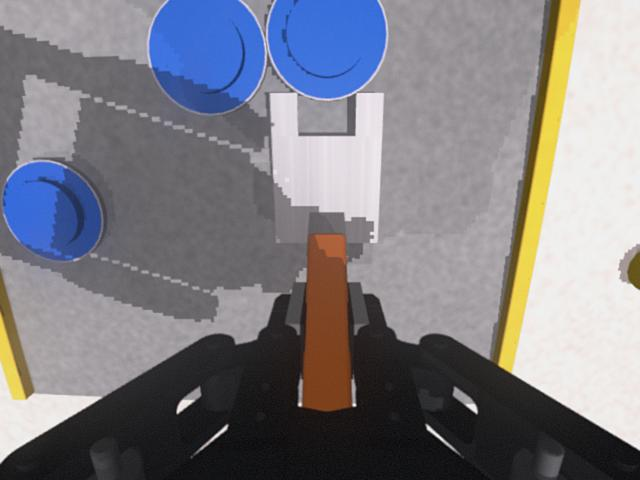

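The two discs have separated sideways; the pushed one at (327,35) is held in the notch. I'll continue, veering 7 mm left.

move_arm:
  moves:
    - [[0,0.03,0,0],[0,0.06,0,0],[0,0.09,0,0],[0,0.12,0,0],[-0.002,0.15,0,0],[-0.006,0.18,0,0],[-0.011,0.21,0,0],[-0.016,0.24,0,0],[-0.021,0.265,0,0],[-0.025,0.28,0,0],[-0.025,0.29,0,0],[-0.025,0.295,0,0]]

```text
time_s: 32.15
position: [564.2, -57.0, 75.2]
ee_rot: [[-0.003, 1.0, -0.0], [1.0, 0.003, 0.0], [0.0, -0.0, -1.0]]
force: [0.0, -0.8, -1.8]
opening: 14.8
grip_force: 88.8
```

```bash
python3 e.py wrist
```

```text
32.15 [564.2 -57.   75.2] tip [564.   31.   18.6] F [ 0.  -0.8 -1.8]
wrist
blue [565.   47.4] in 0.43 extent [53. 41.] z [20.2 24.2 27.7] px 8936
blue [631.9  45.3] in 0.38 extent [37. 30.] z [22.3 23.3 24.5] px 4770
blue [510.2 -34.3] in 1.0 extent [53. 53.] z [21.1 23.  28.1] px 7784
blue [ 426.7 -114.1] in 0.91 extent [53. 53.] z [21.1 25.5 27.9] px 4959
white [565.   -4.7] in 0.2 extent [54. 75.] z [20.1 20.9 22.1] px 12634
```

move_arm:
  moves:
    - [[0,0.008,0,0],[0,0.016,0,0],[0,0.02,0,0],[0,0.022,0,0],[0,0.022,0,0],[0,0.022,0,0]]

```text
time_s: 32.8
position: [564.3, -50.6, 75.2]
ee_rot: [[-0.003, 1.0, 0.0], [1.0, 0.003, -0.0], [-0.0, 0.0, -1.0]]
force: [-0.4, -0.4, -1.5]
opening: 14.8
grip_force: 88.8
```

```bash
python3 e.py wrist
```

```text
32.8 [564.3 -50.6  75.2] tip [564.   37.4  18.6] F [-0.4 -0.4 -1.5]
wrist
blue [557.5  65.7] in 0.31 extent [36. 37.] z [22.4 23.3 24.5] px 5399
blue [632.5  50.8] in 0.33 extent [38. 35.] z [22.3 23.3 24.5] px 5368
blue [510.1 -34.2] in 1.0 extent [53. 53.] z [21.1 23.1 28.1] px 7566
blue [ 426.5 -114. ] in 0.81 extent [53. 52.] z [21.2 26.3 27.9] px 4524
white [5.652e+02 5.000e-01] in 0.23 extent [54. 74.] z [20.1 21.  22.2] px 12687
```

move_arm:
  moves:
    - [[0,-0.05,0.05,0],[0,-0.1,0.15,0],[-0.06,-0.2,0.15,0],[-0.15,-0.33,0.15,0],[-0.182,-0.36,0.15,0],[-0.182,-0.36,0.1,0],[-0.182,-0.36,0.05,0],[-0.182,-0.36,0,0],[-0.182,-0.36,0,0],[-0.182,-0.36,0,0],[-0.182,-0.36,0,0]]

```text
time_s: 33.95
position: [510.2, -158.6, 76.0]
ee_rot: [[-0.003, 1.0, 0.001], [1.0, 0.003, -0.0], [-0.0, 0.001, -1.0]]
force: [0.4, 0.0, -1.1]
opening: 15.2
grip_force: 88.8
```

```bash
python3 e.py wrist
```

```text
33.95 [ 510.2 -158.6   76. ] tip [509.9 -70.6  19.3] F [ 0.4  0.  -1.1]
wrist
blue [509.1 -34.6] in 0.64 extent [53. 31.] z [21.1 23.4 28.2] px 7256
blue [ 426.6 -114.5] in 1.0 extent [53. 53.] z [21.1 23.4 28.1] px 8340
white [ 511.  -107.9] in 0.23 extent [54. 74.] z [20.9 21.8 23. ] px 12717
```

move_arm:
  moves:
    - [[0,0.025,0,0],[0,0.05,0,0],[-0.003,0.08,0,0],[-0.007,0.11,0,0],[-0.012,0.145,0,0],[-0.017,0.18,0,0],[-0.023,0.215,0,0],[-0.029,0.25,0,0],[-0.035,0.28,0,0],[-0.041,0.305,0,0],[-0.041,0.325,0,0],[-0.041,0.335,0,0]]

```text
time_s: 35.2
position: [497.3, -57.5, 75.2]
ee_rot: [[-0.003, 1.0, -0.0], [1.0, 0.003, 0.0], [0.0, -0.0, -1.0]]
force: [-0.4, -0.9, -1.0]
opening: 14.8
grip_force: 88.8
```

move_arm:
  moves:
    - [[0,0.008,0,0],[0,0.016,0,0],[0,0.022,0,0],[0,0.026,0,0],[0,0.026,0,0],[0,0.026,0,0]]

```text
time_s: 35.8
position: [497.4, -50.3, 75.2]
ee_rot: [[-0.003, 1.0, 0.0], [1.0, 0.003, 0.0], [0.0, 0.0, -1.0]]
force: [-0.8, 0.5, -1.8]
opening: 15.1
grip_force: 88.8
```

```bash
python3 e.py wrist
```

```text
35.8 [497.4 -50.3  75.2] tip [497.2  37.7  18.6] F [-0.8  0.5 -1.8]
wrist
blue [505.6  69.9] in 0.33 extent [37. 34.] z [22.4 23.3 24.5] px 5273
blue [569.9  49.4] in 0.34 extent [38. 37.] z [22.3 23.3 24.5] px 5385
blue [633.7  51.9] in 0.36 extent [38. 37.] z [22.  23.3 24.5] px 5018
blue [ 427.8 -116.3] in 0.67 extent [35. 21.] z [20.8 21.5 22.4] px 681
white [498.3   0.7] in 0.23 extent [54. 74.] z [20.2 21.  22.2] px 12695
```

move_arm:
  moves:
    - [[0,-0.05,0.05,0],[0,-0.1,0.15,0],[-0.06,-0.22,0.15,0],[-0.14,-0.36,0.15,0],[-0.22,-0.5,0.15,0],[-0.238,-0.627,0.15,0],[-0.238,-0.627,0.1,0],[-0.238,-0.627,0.05,0],[-0.238,-0.627,0,0],[-0.238,-0.627,0,0],[-0.238,-0.627,0,0],[-0.238,-0.627,0,0]]

```text
time_s: 37.05
position: [426.4, -238.5, 75.9]
ee_rot: [[-0.003, 1.0, 0.001], [1.0, 0.003, -0.001], [-0.001, 0.001, -1.0]]
force: [0.4, -0.2, -1.2]
opening: 14.8
grip_force: 88.7
```

```bash
python3 e.py wrist
```

```text
37.05 [ 426.4 -238.5   75.9] tip [ 426.1 -150.5   19.3] F [ 0.4 -0.2 -1.2]
wrist
blue [ 426.4 -114.1] in 0.64 extent [53. 31.] z [21.1 23.2 28.3] px 7133
white [ 429.1 -183.4] in 0.26 extent [54. 74.] z [20.9 21.8 22.9] px 10424
```

move_arm:
  moves:
    - [[0,0.025,0,0],[0,0.05,0,0],[0,0.09,0,0],[0.002,0.13,0,0],[0.004,0.17,0,0],[0.006,0.21,0,0],[0.008,0.25,0,0],[0.01,0.29,0,0],[0.012,0.33,0,0],[0.014,0.37,0,0],[0.016,0.41,0,0],[0.018,0.45,0,0]]

```text
time_s: 38.3
position: [431.4, -102.3, 75.2]
ee_rot: [[-0.003, 1.0, 0.0], [1.0, 0.003, -0.0], [-0.0, 0.0, -1.0]]
force: [-0.5, 0.1, -1.6]
opening: 15.1
grip_force: 88.7
```

```bash
python3 e.py wrist
```

```text
38.3 [ 431.4 -102.3   75.2] tip [431.2 -14.3  18.6] F [-0.5  0.1 -1.6]
wrist
blue [432.1   9.2] in 0.6 extent [53. 42.] z [21.1 26.3 28.3] px 9789
white [432.3 -51.4] in 0.21 extent [54. 74.] z [20.2 21.  22.2] px 12457
```

move_arm:
  moves:
    - [[0,0.025,0,0],[0,0.05,0,0],[0,0.075,0,0],[0,0.1,0,0],[0,0.12,0,0],[0,0.137,0,0],[0,0.15,0,0],[0,0.16,0,0],[0,0.17,0,0],[0,0.178,0,0],[0,0.182,0,0],[0,0.182,0,0]]

```text
time_s: 39.55
position: [431.4, -48.6, 75.2]
ee_rot: [[-0.003, 1.0, -0.0], [1.0, 0.003, 0.0], [0.0, -0.0, -1.0]]
force: [0.5, -1.0, -0.4]
opening: 15.3
grip_force: 88.8
```

```bash
python3 e.py wrist,side,scene
```

```text
39.55 [431.4 -48.6  75.2] tip [431.1  39.4  18.6] F [ 0.5 -1.  -0.4]
wrist
blue [432.8  52.3] in 0.36 extent [37. 34.] z [22.4 23.3 24.5] px 5239
blue [501.3  52.5] in 0.32 extent [38. 36.] z [22.3 23.3 24.5] px 5407
blue [555.3  53.2] in 0.33 extent [38. 36.] z [22.1 23.3 24.5] px 4935
white [432.2   2.8] in 0.21 extent [54. 74.] z [20.2 21.  22.2] px 12463
side
blue [617.2  68. ] in 0.29 extent [36. 38.] z [20.2 22.6 25.7] px 101
blue [573.3  58.6] in 0.32 extent [36. 37.] z [19.3 22.6 25.9] px 111
scene
```

View pics/last_wrist.png

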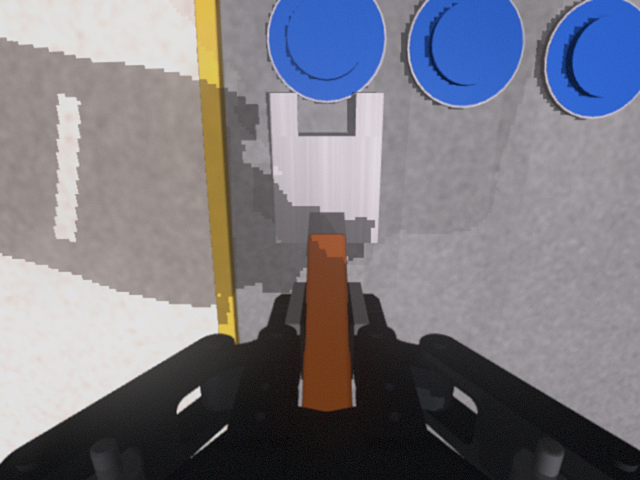

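All four discs are home and blue (three visible at (327,35), (465,45) and (598,55)). I'll return the spatula to its mat.

move_arm:
  moves:
    - [[0,-0.02,0.1,0],[0,-0.02,0.25,0],[0,0,0.4,-0.15],[0,0.1,0.5,-0.34],[0,0.2,0.5,-0.53],[0,0.3,0.5,-0.72],[0,0.4,0.5,-0.91],[0,0.4,0.5,-1],[0,0.4,0.5,-1],[0,0.4,0.5,-1]]

```text
time_s: 40.7
position: [431.3, 71.0, 225.1]
ee_rot: [[0.704, 0.711, -0.0], [0.711, -0.704, -0.0], [-0.0, -0.0, -1.0]]
force: [-0.1, -0.9, -2.0]
opening: 15.1
grip_force: 88.8
```

move_arm:
  moves:
    - [[0,0.1,0,-0.19],[-0.02,0.2,0,-0.38],[-0.05,0.35,0,-0.57],[-0.08,0.5,0,-0.76],[-0.08,0.6,0,-0.95],[-0.08,0.6,0,-1],[-0.08,0.6,0,-1],[-0.08,0.6,0,-1]]

```text
time_s: 41.5
position: [407.5, 250.5, 225.1]
ee_rot: [[1.0, 0.006, -0.0], [0.006, -1.0, -0.0], [-0.0, 0.0, -1.0]]
force: [-0.5, -0.1, -2.2]
opening: 15.0
grip_force: 88.9
```

move_arm:
  moves:
    - [[0,0.1,0,-0.19],[0,0.2,0,-0.38],[0,0.27,0,-0.56],[0,0.276,0,-0.567],[0,0.276,-0.1,-0.567],[0,0.276,-0.22,-0.567],[0,0.276,-0.33,-0.567],[0,0.276,-0.4,-0.567],[0,0.276,-0.44,-0.567],[0,0.276,-0.46,-0.567],[0,0.276,-0.46,-0.567],[0,0.276,-0.46,-0.567]]

```text
time_s: 42.7
position: [408.0, 334.2, 88.1]
ee_rot: [[0.904, -0.428, 0.001], [-0.428, -0.904, 0.001], [0.001, -0.001, -1.0]]
force: [-0.0, -0.0, -1.0]
opening: 14.8
grip_force: 89.0
```

```bash
python3 sp.py w9 35; python3 - <<'E'
from h import *
p=r.grab_frame('wrist'); h=cv2.cvtColor(p['image'],cv2.COLOR_BGR2HSV)
C=cloud(p); m=(h[...,0]>100)&(h[...,0]<130)&(h[...,1]>90)&(C[...,2]<9)&(C[...,2]>-3)&(C[...,1]>200)
print(cv2.minAreaRect(C[m][:,:2].astype(np.float32)))
E
```

```text
42.7 [408.  334.2  88.1] yaw -25.32 f [-0. -0. -1.] 14.800953430241208 89.01914477348328
((398.08734130859375, 346.1375732421875), (63.41844177246094, 212.45021057128906), 60.5792350769043) [32.83564365 33.93486413 34.80721743]
((458.4853820800781, 320.703857421875), (108.66239929199219, 138.69769287109375), 82.16838073730469)
```

move_arm:
  moves:
    - [[0.01,0.015,-0.03,0],[0.01,0.015,-0.055,0],[0.01,0.015,-0.07,0],[0.01,0.015,-0.08,0],[0.01,0.015,-0.086,0],[0.01,0.015,-0.09,0],[0.01,0.015,-0.092,0],[0.01,0.015,-0.092,0],[0.01,0.015,-0.092,0]]

```text
time_s: 43.8
position: [410.4, 338.6, 59.7]
ee_rot: [[0.904, -0.428, 0.0], [-0.428, -0.904, 0.0], [0.0, -0.0, -1.0]]
force: [0.5, -0.2, -0.7]
opening: 15.0
grip_force: 89.0
```

move_arm:
  moves:
    - [[0,0,-0.001,0],[0,0,-0.001,0],[0,0,-0.001,0],[0,0,-0.001,0],[0,0,-0.001,0],[0,0,-0.001,0],[0,0,-0.001,0],[0,0,-0.001,0],[0,0,-0.001,0],[0,0,-0.001,0]]
  claw: -1

```text
time_s: 44.8
position: [410.4, 338.6, 59.3]
ee_rot: [[0.904, -0.428, -0.0], [-0.428, -0.904, 0.0], [-0.0, 0.0, -1.0]]
force: [0.3, -0.4, -0.4]
opening: 84.9
grip_force: 0.0
```

move_arm:
  moves:
    - [[0,0,0.05,0],[0,0,0.15,0],[0,0,0.3,0],[0,0,0.45,0],[0,0,0.6,0],[0,0,0.75,0],[0,0,0.75,0.2],[0.05,0,0.75,0.4],[0.1,0,0.75,0.56],[0.15,0,0.75,0.56],[0.15,0,0.75,0.56]]

```text
time_s: 45.9
position: [456.4, 338.4, 284.0]
ee_rot: [[1.0, -0.004, 0.0], [-0.004, -1.0, -0.0], [0.0, 0.0, -1.0]]
force: [-0.2, -0.5, 0.3]
opening: 85.7
grip_force: 0.0
```

```bash
python3 sp.py w10 14; python3 - <<'E'
from h import *
for c in ('wrist','side','scene'):
    p=r.grab_frame(c); h=cv2.cvtColor(p['image'],cv2.COLOR_BGR2HSV); C=cloud(p)
    m=(h[...,0]>50)&(h[...,0]<85)&(h[...,1]>90)&(C[...,0]>540)&(C[...,0]<680)&(C[...,1]>290)&(C[...,1]<420)
    k,L,st,ce=cv2.connectedComponentsWithStats(m.astype(np.uint8))
    for i in range(1,k):
        if st[i,4]>15:
            X=C[L==i]; print(c,ce[i].round(),st[i,4],np.median(X,0).round(1),X.min(0).round(1),X.max(0).round(1))
    for q in r.place_of(p,'start_top')[:1]: uv=np.array(q['xy'])*[640,480];print(q['confidence'],uv.round(),atdepth(p,uv).round(1))
    y=(h[...,0]>18)&(h[...,0]<32)&(h[...,1]>120)&(C[...,2]>120)&(C[...,2]<230)&(C[...,1]>200)
    if y.sum()>20: print('housing',C[y].min(0).round(),C[y].max(0).round())
E
```

```text
45.9 [456.4 338.4 284. ] yaw -0.21 f [-0.2 -0.5  0.3] 85.74229550544948 0.0
tip 0.62 [358. 163.] [490.7 302.3   0.5]
((422.68585205078125, 333.1180725097656), (56.754066467285156, 155.48870849609375), 65.13504028320312) [2.419761   4.77726155 6.20762911]
wrist [320.  32.] 1046 [608.9 343.6  66.2] [594.9 328.6  54.7] [626.7 358.5  69.2]
0.83 [318.  32.] [607.8 345.1  67.7]
side [316. 156.] 48 [608.4 339.7  65.7] [596.4 323.6  43. ] [622.5 386.9  72.1]
0.62 [320. 158.] [619.8 331.7  64.4]
housing [670. 273. 120.] [764. 422. 212.]
scene [387. 189.] 51 [610.3 343.3  64.8] [592.2 323.7  41.7] [624.2 378.7  74.7]
0.49 [389. 188.] [615.9 347.1  65.9]
housing [675. 271. 120.] [770. 429. 218.]
```

View pics/w10.png

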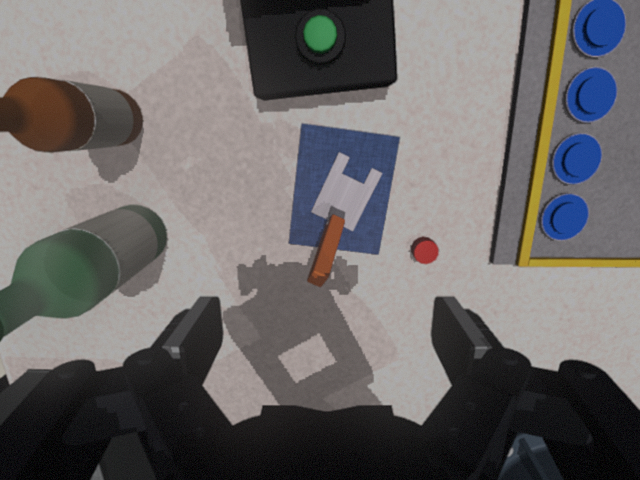

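The spatula stands on its mat at (345,195), released, and all four discs are blue in their pockets on the right. The button is at (320,33), i.e. (609,343.6,66). I'll turn the wrist camera away from the housing and approach with the claw shut.

move_arm:
  moves:
    - [[0.1,0,0,0.18],[0.2,0.01,0,0.36],[0.3,0.017,0,0.54],[0.4,0.017,0,0.72],[0.509,0.017,0,0.9],[0.509,0.017,0,1],[0.509,0.017,0,1],[0.509,0.017,0,1]]
  claw: 1
  squeeze: 40

```text
time_s: 47.15
position: [607.7, 343.8, 284.3]
ee_rot: [[0.711, 0.704, -0.0], [0.704, -0.711, -0.0], [-0.0, -0.0, -1.0]]
force: [0.7, 0.3, 0.4]
opening: -0.3
grip_force: 0.0
```

move_arm:
  moves:
    - [[0,0,0,0.18],[0,0,0,0.36],[0,0,0,0.54],[0,0,0,0.72],[0,0,-0.1,0.84],[0,0,-0.25,0.84],[0,0,-0.4,0.84],[0,0,-0.52,0.84],[0,0,-0.6,0.84],[0,0,-0.63,0.84],[0,0,-0.63,0.84],[0,0,-0.63,0.84]]

```text
time_s: 48.35
position: [608.6, 344.1, 97.1]
ee_rot: [[0.128, 0.992, 0.002], [0.992, -0.128, 0.001], [0.001, 0.002, -1.0]]
force: [0.3, 0.2, -0.1]
opening: -0.0
grip_force: 0.0
```

```bash
python3 - <<'E'
from h import *
s=r.read_state();print(np.round(s['position'],1),np.round(s['force'],1))
p=r.grab_frame('side');a=p['image'][90:250,220:420];cv2.imwrite('pics/v9.png',cv2.resize(a,(750,600),interpolation=2))
E
```

```text
[608.6 344.1  97.1] [ 0.3  0.2 -0.1]
```

View pics/v9.png

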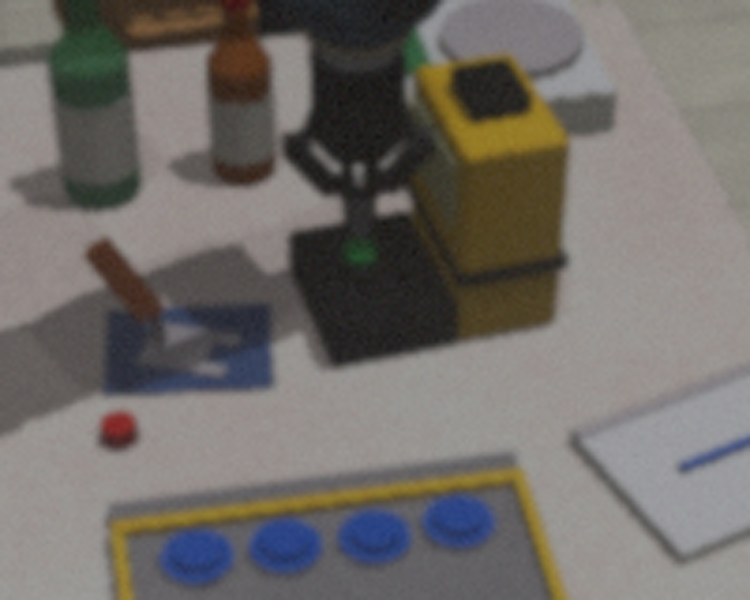

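The closed fingers are directly over the green button at (360,250), clear of the housing. I'll press.

move_arm:
  moves:
    - [[0,0,-0.015,0],[0,0,-0.03,0],[0,0,-0.04,0],[0,0,-0.05,0],[0,0,-0.058,0],[0,0,-0.064,0],[0,0,-0.064,0],[0,0,-0.064,0],[0,0,-0.064,0],[0,0,-0.064,0]]

```text
time_s: 49.4
position: [608.1, 343.6, 76.2]
ee_rot: [[0.128, 0.992, -0.0], [0.992, -0.128, -0.0], [-0.0, -0.0, -1.0]]
force: [-2.2, -1.3, 4.2]
opening: -0.2
grip_force: 2.1
```

move_arm:
  moves:
    - [[0,0,-0.003,0],[0,0,-0.006,0],[0,0,-0.009,0],[0,0,-0.011,0],[0,0,-0.011,0],[0,0,-0.011,0],[0,0,-0.011,0]]

```text
time_s: 50.1
position: [608.2, 343.7, 74.8]
ee_rot: [[0.128, 0.992, 0.0], [0.992, -0.128, 0.0], [0.0, 0.0, -1.0]]
force: [-8.8, -4.6, 20.5]
opening: -0.1
grip_force: 10.5
```

The button is bottomed out (20 N against its 5 N spring). I'll retreat.

move_arm:
  moves:
    - [[0,0,0.03,0],[0,0,0.1,0],[0,0,0.25,0],[0,0,0.4,0],[0,0,0.55,0],[0,0,0.7,0],[-0.1,-0.05,0.75,0],[-0.2,-0.1,0.75,0],[-0.2,-0.1,0.75,0],[-0.2,-0.1,0.75,0],[-0.2,-0.1,0.75,0]]

```text
time_s: 51.2
position: [548.8, 314.0, 297.5]
ee_rot: [[0.128, 0.992, 0.0], [0.992, -0.128, 0.0], [0.0, 0.0, -1.0]]
force: [-0.3, -0.1, -0.4]
opening: 0.1
grip_force: 0.0
```

```bash
python3 - <<'E'
from h import *
s=r.read_state();print(s['time_s'],np.round(s['position'],1),np.round(s['force'],1))
for c in('side','scene'):
    p=r.grab_frame(c);C=cloud(p);h=cv2.cvtColor(p['image'],cv2.COLOR_BGR2HSV)
    m=(h[...,0]>100)&(h[...,0]<130)&(h[...,1]>110)&(C[...,1]>20)&(C[...,1]<110)&(C[...,2]>14)&(C[...,2]<40)
    k,L,st,ce=cv2.connectedComponentsWithStats(m.astype(np.uint8))
    for i in range(1,k):
        if st[i,4]>40: print(c,np.median(C[L==i],0).round(1),st[i,4])
    for q in r.place_of(p,'spatula_tip')[:1]: uv=np.array(q['xy'])*[640,480];print('tip',atdepth(p,uv).round(1))
r.finish_job()
E
```

```text
51.2 [548.8 314.  297.5] [-0.3 -0.1 -0.4]
side [627.8  56.5  20.5] 189
side [562.9  53.4  20. ] 192
side [495.9  56.7  20. ] 190
side [430.9  58.8  20.1] 191
tip [487.8 318.5   2.6]
scene [432.9  60.6  21.8] 121
scene [501.1  59.7  21.8] 133
scene [566.9  53.6  22.6] 138
scene [630.6  57.6  22.1] 138
tip [481.8 300.7   2.2]
the job is handed in; nothing more can be done
```

All four discs are blue side up in their own pockets, the spatula stands released on its blue mat, and the start button was pressed fully down (20 N, bottomed out); the job was handed in at about 51 s.

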